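# Centre the cyclone on the drying plinth and start the fan

## Robot

A 6-joint arm with a two-finger parallel gripper is mounted at the origin on the work surface. World frame = base frame: x ahead of the robot, y to its left, z up, the work surface at z = 0. Lengths are in mm, angles in rad, forces in N, time in s.
With the tool pointing down it reaches from about 325 to 875 mm from the base axis. Payload 4.4 kg.
Tool frame: the origin (TCP) lies at the very end of the fingers, on their centre line; the grasp point (between the pads) lies ctrl.hold_point_z behind it (ctrl.hold_point_z is the distance from the TCP to the grasp point, in mm); z points along the fingers, y is the line along which they close (so a half turn about z gives the same grasp; the last joint's range is limited). The gripper opens to 85 mm and grips with 20 to 120 N. Pads are 22 mm wide; open, the fingers measure 114 mm over their backs; the gripper's body (76 mm by 85 mm) begins 54 mm behind the grasp point. The pads swing forward as they close: fully open they stand 13 mm farther back than shut.
Start: joints at [1.103, 0.207, 1.542, -0, 1.393, -0.15], TCP at [179.684, 546.206, 200.782] pointing down, gripper open.
Joint ranges: [-2.73, 2.73], [-0.86, 2.22], [0.23, 2.46], [-1.11, 4.25], [0.08, 2.63], [-2.82, 2.82]. Speed limits (rad/s): [2.79, 2.79, 3.14, 3.14, 3.14, 3.14].

## Interface

Orientations are given as [roll, pitch, yaw] about the fixed x, y, z axes, in that order (R = Rz(yaw) Ry(pitch) Rx(roll)).
In Python, from rig import ctrl gives the robot as it stands. The module is installed in compiled form; this text tells all that it offers.
- The arm moves only by the shell command python3 -m pendant 'ROWS'. ROWS is JSON, a list of rows, each an object of numbers: "jaw": the closure, from -1 (fully open) to 1 (shut); "x", "y", "z": the shift along the tool's x, y, z in mm; "roll": the turn about the tool's z in degrees. In form: [{"jaw": .., "x": .., "y": .., "z": .., "roll": ..}, ...]. A call has exactly 8 rows; each row shifts and turns the commanded pose from where the row before left it, along the tool's axes as they then stand; what a row does not reach is not made up. A row lasts 1/10 s, in which the tool goes at most 50 mm and 8.59 degrees, less where a joint would pass 70% of its speed; a pose out of reach is approached as far as the arm can. A call is refused whole if a number of a shift passes 50 or a number of a turn 8.59, either way. A call with a gripper value outside its range is refused whole. The fingers move at their own pace and stop on an object; the grip force is fixed at half the most. Time passes only in rows, so rows that do not move let the fingers close, or fill a call up. It gives the time, the measured TCP pose, the force, the opening and the grip force at its end, in the units of the state.
- ctrl.state(): the state, without advancing time (a new reading comes with each control period).
- ctrl.read_camera(name): name is "scene" or "top" or "wrist"; returns a dict with "frame" (420x560x3 uint8, red, green, blue), "range_z" (420x560 float32, mm along the optical axis (not along the pixel's ray), 0 where there is no reading), "fx", "fy", "cx", "cy" (pixels), "eye" and "rotation" of the camera in the world. Camera axes: x right, y down, z forward; pixel columns grow to the right and rows downward; lengths in mm; the calibration is good to about 2 mm. The wrist camera is an equidistant fisheye: a pixel r from the principal point sees the ray r / f radians off the axis. A picture is of the moment at which its call begins.
- ctrl.sign_off(): hands the job in; it is judged then, once.
Trained networks look in a picture, given as the dict that the camera call returned (one of the last four; its "shot" number tells which), for a name from the list of things; names that differ only in an ending like _2 or _b are one class to them, and where a whole thing is asked for, a point or a joint stands for the part that bears it (a point fixed in the world has none). Each returns a list of dicts, best first, with "confidence" (0 to 1); they miss things now and then, are a little off and sometimes report something else, mostly with a low value. They report only what shows in the picture. A call takes as long as a camera call. They do not tell look-alikes from the thing itself.
- ctrl.recognise(picture, query): "point" ([x, y, z] in mm, in the coordinates of the camera as it stood for that picture, good to about 4 mm: the middle of the surface that is visible of it).
The state is a dict: "clock": time; "joints": joint angles; "dq": joint speeds; "tau": joint torques, N m; "tool_pos": TCP position; "orientation": TCP orientation; "force": force on the tool from outside, world axes, zero at the start; "wrist_torque": the same for the moment, N m; "grip_width": finger opening in mm; "grasp_force": force on a finger pad.
Only numpy, scipy, OpenCV 4.12 (cv2) and the standard library are available. Lean on these libraries where they do the work, as an engineer would, in place of code of your own. Each camera call takes 0.05 s, during which the arm holds its last target. There are 200 camera calls.

## Task

The rinsed cyclone separator stands off-centre on the small round plinth of the drying unit. With light taps or pushes of the fingertips, slide it until it stands centred on the plinth, upright and let go; do not grip it, lift it or tip it over. Then press the drying unit's button fully down to start the fan and let it come back up, with the cyclone left standing centred and the things around it left where they are.

Things in the scene. Friction and masses are not known exactly. Their poses are not given: they have to be found in the camera images.
- cyclone: cyclone separator of a vacuum cleaner, loose, top-heavy, 105 to 200 g, round about its z axis, grey and clear plastic, 60 mm tall; origin at the centre of its underside. From below: a foot 36 mm across and 14 mm high, a flange 58 mm across from 14 to 22 mm above the underside (the widest part, the place to push), then a waist 26 mm across that widens to a crown 48 mm across from 50 mm up. It slides when pushed at the flange and tips when pushed near the top
- cyclone_flange (a point): centre of the cyclone's flange, on its axis, 18 mm above its underside
- plinth_top (a point): centre of the plinth's flat top face: fixed round steel disc 84 mm across and 25 mm high on the drying unit's deck, top face 70 mm above the bench
- plinth: the plinth; origin at the centre of its underside, on the deck 45 mm above the bench. Its yaw means nothing
- dryer: drying unit, fixed white box 130 mm (its x) by 250 mm (its y) and 45 mm high; origin on the bench under the plinth's axis, 65 mm from its -y end. Its y axis points from the plinth to the button, 145 mm away
- fan_button (a joint): travel of the drying unit's push button: 0 up, 0.006 m fully down, springs back; 5 N takes it fully down
- fan_button_top (a point): centre of the top face of the black button, 28 mm across; its top stands 67 mm above the bench in a grey collar 44 mm across, and it moves straight down
- screw_cap: loose white screw cap, 28 mm across, 16 mm high, on the deck between plinth and button; origin at the centre of its underside; leave alone
- prefilter: flat round prefilter, 110 mm across and 14 mm high, loose in the mint tray (240 x 160 x 35 mm high); origin at the centre of its underside; leave alone
- crevice_tool: black crevice tool, 200 mm long, loose in the grey tray (240 x 160 x 35 mm high); origin on its underside; leave alone
- cleaner: white bottle, 60 mm across, 120 mm tall, loose on the bench; origin at the centre of its underside; leave alone
- jar: glass jar, 56 mm across, 60 mm tall, loose on the bench; origin at the centre of its underside; leave alone
Not all that is in view belongs to the job. What is shaped like the cyclone but orange or red is not meant.

How it is judged (in metres and radians):
On the way, in this order (a step that is already met when the one before it is completed fails the run):
1. the cyclone stands centred and upright on the plinth, let go and at rest (horizontal distance between cyclone_flange and plinth_top below 0.006 m and angle between cyclone's own z axis and vertical below 0.05 rad and z of cyclone in the frame of plinth_top below 0.003 m and linear speed of cyclone below 0.01 m/s and contact force between each of the arm, the fingers and cyclone below 0.05 N), for 0.2 s.
2. the button is pressed fully down, with the cyclone centred and untouched (value of joint fan_button above 0.005 m and horizontal distance between cyclone_flange and plinth_top below 0.006 m and contact force between each of the arm, the fingers and cyclone below 0.05 N), for 0.05 s.
At the end, for the whole second after the job is handed in: The cyclone stands upright (within 3 degrees) and still on the plinth with its axis within 6 mm of the plinth's axis, and the button, which was pressed fully down after the centring, is up again (horizontal distance between cyclone_flange and plinth_top below 0.006 m and angle between cyclone's own z axis and vertical below 0.05 rad and z of cyclone in the frame of plinth_top between -0.003 and 0.003 m and linear speed of cyclone below 0.01 m/s and value of joint fan_button below 0.001 m); the robot touches nothing.
It fails at once if the cyclone is tipped by more than 15 degrees (angle between cyclone's own z axis and vertical above 0.26 rad).
It fails at once if the cyclone is lifted from the plinth or knocked off it (z of cyclone in the frame of plinth_top above 0.008 m or z of cyclone in the frame of plinth_top below -0.008 m).
It fails at once if the cyclone is hit hard or gripped (more than 15 N from the fingers or the arm) (contact force between any of the fingers, the arm and cyclone above 15 N).
It fails at once if the button is pressed while the cyclone is off centre (value of joint fan_button above 0.003 m and horizontal distance between cyclone_flange and plinth_top above 0.006 m).
It fails at once if the screw cap, prefilter, crevice tool, bottle or jar is moved by more than 15 mm (distance of any of screw_cap, prefilter, crevice_tool, cleaner, jar from where it was at the start of the episode above 0.015 m).
It also fails if it takes over 45 s, if anything falls off the work surface, if the arm or the gripper's body presses on something with over 40 N, if the wrist force passes 120 N, or if a joint passes its speed limit or range.

## Working session

There is one attempt and no reset: what is moved stays moved. The work goes in short steps, Python scripts to look and compute and a shell command to move; the robot and the scene stay as the last step left them, time stands still between calls to the robot, and variables do not carry over. Pictures are saved under pics/ and viewed, at most 10 in all, crops included, and the job is handed in when it is done.

```bash
mkdir -p pics; cat > h.py <<'E'
import numpy as np, cv2
from rig import ctrl
def world(p,c): return np.array(c["rotation"])@np.array(p)+np.array(c["eye"])
def pix(p,c): return [round(c["fx"]*p[0]/p[2]+c["cx"]),round(c["fy"]*p[1]/p[2]+c["cy"])]
def cloud(c):
    d=c["range_z"].astype(float); v,u=np.indices(d.shape)
    P=np.stack([(u-c["cx"])/c["fx"]*d,(v-c["cy"])/c["fy"]*d,d],-1)
    return P@np.array(c["rotation"]).T+np.array(c["eye"])
E
python3 - <<'E'
from h import *
s=ctrl.state();print(s["clock"],s["tool_pos"],s["orientation"],s["force"],ctrl.hold_point_z)
ims=[]
for n in("scene","top"):
    c=ctrl.read_camera(n);ims.append(c["frame"])
    print(n,np.round(c["eye"]),c["fx"])
    for q in("cyclone","plinth","fan_button_top","screw_cap","cleaner","jar","dryer"):
        for r in ctrl.recognise(c,q)[:3]:print(q,round(r["confidence"],2),pix(r["point"],c),np.round(world(r["point"],c)))
    cv2.imwrite(f"pics/{n}1.png",c["frame"][:,:,::-1])
E
```

```text
0.0 [179.28382255 545.45841303 199.61659514] [-3.13934012e+00 -3.79615081e-04  2.82377891e+00] [-0.51974701 -0.84073008  0.1709183 ] 18.700000000000003
scene [1152.  301.  755.] 384.4285899964139
cyclone 0.97 [288, 260] [2881. 2031. 2485.]
cyclone 0.69 [291, 200] [2976. 2125. 2579.]
cyclone 0.68 [254, 245] [3133. 2283. 2736.]
plinth 0.74 [301, 218] [2959. 2108. 2562.]
fan_button_top 0.58 [355, 222] [2627. 1776. 2230.]
fan_button_top 0.41 [291, 200] [2974. 2124. 2578.]
fan_button_top 0.34 [128, 207] [4051. 3201. 3655.]
screw_cap 0.61 [330, 227] [2767. 1917. 2371.]
screw_cap 0.61 [301, 216] [2954. 2104. 2558.]
cleaner 0.86 [126, 207] [4057. 3206. 3660.]
jar 0.67 [227, 154] [3940. 3089. 3543.]
dryer 0.68 [329, 235] [2775. 1925. 2379.]
top [ 337.   25. 1280.] 386.6861226206305
cyclone 0.75 [274, 206] [-1472. -1784.  -529.]
cyclone 0.53 [259, 170] [-1457. -1769.  -514.]
cyclone 0.52 [289, 171] [-1748. -2060.  -805.]
plinth 0.8 [264, 213] [-1464. -1776.  -521.]
screw_cap 0.47 [241, 207] [-1259. -1571.  -316.]
cleaner 0.8 [395, 160] [-2742. -3054. -1799.]
jar 0.77 [369, 262] [-2431. -2743. -1488.]
jar 0.36 [241, 208] [-1264. -1576.  -321.]
dryer 0.84 [244, 218] [-1302. -1614.  -359.]
```

```bash
cat > h.py <<'E'
import numpy as np, cv2
from rig import ctrl
from scipy.spatial.transform import Rotation as Ro
def rot(c):
    r=np.array(c["rotation"]); return r if r.shape==(3,3) else Ro.from_euler("xyz",r).as_matrix() if r.size==3 else Ro.from_quat(r).as_matrix()
def world(p,c): return rot(c)@np.array(p)+np.array(c["eye"])
def pix(p,c): return [round(c["fx"]*p[0]/p[2]+c["cx"]),round(c["fy"]*p[1]/p[2]+c["cy"])]
def cloud(c):
    d=c["range_z"].astype(float); v,u=np.indices(d.shape)
    P=np.stack([(u-c["cx"])/c["fx"]*d,(v-c["cy"])/c["fy"]*d,d],-1)
    return P@rot(c).T+np.array(c["eye"])
E
python3 - <<'E'
from h import *
for n in("scene","top"):
    c=ctrl.read_camera(n); print(n,c["rotation"])
    for q in("cyclone","plinth","fan_button_top","screw_cap","cleaner","jar","dryer"):
        for r in ctrl.recognise(c,q)[:3]:print(q,round(r["confidence"],2),pix(r["point"],c),np.round(world(r["point"],c)))
E
```

```text
scene [-2.33111713e+00 -1.43811275e-03  2.00404644e+00]
cyclone 0.98 [287, 259] [650.  83.  54.]
cyclone 0.97 [253, 245] [644.  -8.  49.]
plinth 0.91 [302, 218] [528.  67.  68.]
screw_cap 0.62 [330, 227] [519. 139.  59.]
screw_cap 0.21 [329, 236] [534. 145.  44.]
cleaner 0.79 [127, 206] [ 677. -356.   65.]
jar 0.93 [227, 155] [ 346. -259.   37.]
top [-2.99147411 -0.00471698 -1.58560578]
cyclone 0.81 [258, 170] [632.  79.  59.]
cyclone 0.79 [274, 207] [503.  28. 128.]
cyclone 0.57 [290, 170] [632. -22.  61.]
plinth 0.76 [264, 213] [490.  63.  70.]
fan_button_top 0.64 [221, 216] [485. 197.  66.]
fan_button_top 0.6 [369, 261] [ 336. -263.   60.]
screw_cap 0.51 [240, 206] [514. 138.  61.]
cleaner 0.59 [395, 160] [ 655. -358.   82.]
jar 0.53 [370, 262] [ 333. -266.   60.]
dryer 0.68 [244, 217] [481. 127.  45.]
```

View pics/scene1.png

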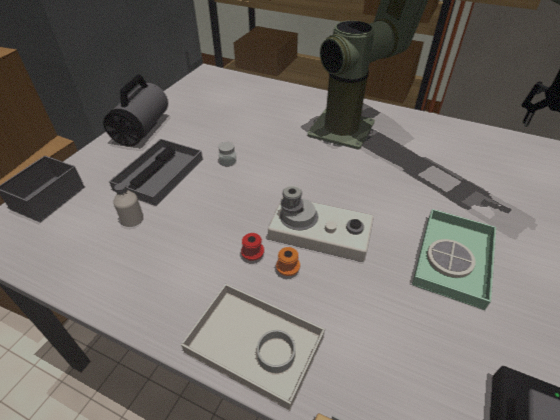

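View pics/top1.png

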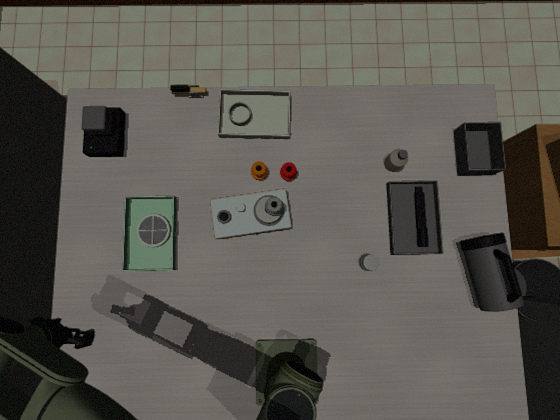

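Candidates: grey cyclone at scene (291,197)/top (274,206), orange (287,259), red (253,245). The grey one on the plinth is meant. Close crop and geometry follow.

```bash
python3 - <<'E'
from h import *
c=ctrl.read_camera("top");W=cloud(c);x,y,z=W[...,0],W[...,1],W[...,2]
near=(abs(x-490)<110)&(y>-40)&(y<260)
def box(lo,hi):
    m=near&(z>lo)&(z<hi);return W[m]
def circ(P):
    (a,b),r=cv2.minEnclosingCircle(P[:,:2].astype(np.float32));return round(a,1),round(b,1),round(r,1),len(P),P[:,2].mean().round(1)
deck=box(38,150);r=cv2.minAreaRect(deck[:,:2].astype(np.float32));print("dryer",r)
print("crown",circ(box(115,145)))
P=box(62,78);p=P[P[:,1]<120];b=P[P[:,1]>165];print("plinth",circ(p));print("button",circ(b))
P=box(80,112);print("flange",circ(P))
s=ctrl.read_camera("scene");im=s["frame"][170:280,220:400]
t=c["frame"][160:250,200:300]
cv2.imwrite("pics/c2.png",np.hstack([cv2.resize(im,(540,330),interpolation=2),cv2.resize(t,(250,330),interpolation=2)])[:,:,::-1])
W=cloud(s);x,y,z=W[...,0],W[...,1],W[...,2];near=(abs(x-490)<110)&(y>-40)&(y<260)
print("scene crown",circ(box(115,145)),"pl",circ(box(66,75)))
w=ctrl.read_camera("wrist");print(w["eye"],w["rotation"],w["fx"],w["cx"],w["cy"],w["range_z"].max())
E
```

```text
dryer ((495.952880859375, 106.47871398925781), (130.214111328125, 250.00961303710938), 7.790281772613525)
crown (511.2, 29.8, 24.7, 200, np.float64(129.6))
plinth (503.8, 47.0, 42.1, 312, np.float64(70.2))
button (487.3, 193.4, 18.9, 59, np.float64(66.8))
flange (510.4, 29.7, 28.6, 70, np.float64(92.4))
scene crown (512.3, 33.2, 24.8, 257, np.float64(127.3)) pl (502.7, 109.8, 98.2, 412, np.float64(68.8))
[103.51248172 571.09147617 374.687514  ] [ 2.82198497e+00 -8.29451935e-04  1.25282792e+00] 325.19226210127806 287.94717851676364 207.04406299941928 1370.9691
```

View pics/c2.png

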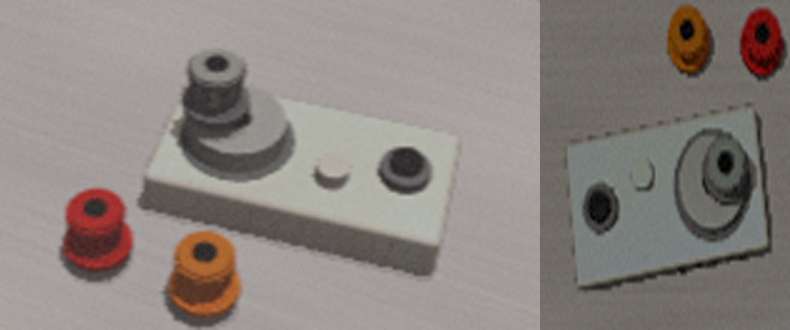

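The crops confirm it: the grey cyclone sits at the -y side of the steel plinth, and orange and red stand on the bench. The measurements agree: plinth (504,47), cyclone (511,30), button (484.5,191). Plan: nest the flange between half-open fingers and push along tool x.

```bash
python3 -m pendant '[{"jaw":0.05,"x":-32,"y":-27,"z":0,"roll":0},{"jaw":0.05,"x":-32,"y":-27,"z":0,"roll":0},{"jaw":0.05,"x":-32,"y":-27,"z":0,"roll":0},{"jaw":0.05,"x":-32,"y":-27,"z":0,"roll":0},{"jaw":0.05,"x":-32,"y":-27,"z":0,"roll":0},{"jaw":0.05,"x":-32,"y":-27,"z":0,"roll":0},{"jaw":0.05,"x":-32,"y":-27,"z":0,"roll":0},{"jaw":0.05,"x":-32,"y":-27,"z":0,"roll":0}]'
python3 -m pendant '[{"jaw":0.05,"x":-32,"y":-27,"z":0,"roll":0},{"jaw":0.05,"x":-32,"y":-27,"z":0,"roll":0},{"jaw":0.05,"x":-32,"y":-27,"z":0,"roll":0},{"jaw":0.05,"x":-32,"y":-27,"z":0,"roll":0},{"jaw":0.05,"x":-32,"y":-27,"z":0,"roll":0},{"jaw":0.05,"x":-32,"y":-27,"z":0,"roll":0},{"jaw":0.05,"x":-32,"y":-27,"z":0,"roll":0},{"jaw":0.05,"x":-32,"y":-27,"z":0,"roll":0}]'
python3 -m pendant '[{"jaw":0.05,"x":0,"y":0,"z":0,"roll":8.4},{"jaw":0.05,"x":0,"y":0,"z":0,"roll":8.4},{"jaw":0.05,"x":0,"y":0,"z":0,"roll":8.4},{"jaw":0.05,"x":0,"y":0,"z":0,"roll":8.4},{"jaw":0.05,"x":0,"y":0,"z":0,"roll":8.4},{"jaw":0.05,"x":0,"y":0,"z":0,"roll":8.4},{"jaw":0.05,"x":0,"y":0,"z":0,"roll":0},{"jaw":0.05,"x":0,"y":0,"z":0,"roll":0}]'
```

```text
clock: 2.55
tool_pos: [356.1, 259.6, 201.1]
orientation: [3.141, 0.001, 2.824]
force: [0.9, 0.1, -0.2]
grip_width: 40.7
grasp_force: 0.0
clock: 3.35
tool_pos: [531.8, -25.8, 200.9]
orientation: [3.141, 0.0, 2.823]
force: [-0.3, 1.0, -0.1]
grip_width: 40.9
grasp_force: 0.0
clock: 4.15
tool_pos: [531.1, -24.1, 200.8]
orientation: [3.142, 0.0, 1.947]
force: [-0.2, 0.7, -1.2]
grip_width: 40.3
grasp_force: 0.0
```

```bash
cat >> h.py <<'E'
def fcloud(c):
    d=c["range_z"].astype(float); v,u=np.indices(d.shape)
    a=(u-c["cx"])/c["fx"];b=(v-c["cy"])/c["fy"];t=np.hypot(a,b)+1e-9;k=np.tan(np.minimum(t,1.5))/t
    P=np.stack([a*k*d,b*k*d,d],-1)
    return P@rot(c).T+np.array(c["eye"])
def fit(P,r):
    from scipy.optimize import least_squares
    from scipy.spatial import ConvexHull
    h=P[ConvexHull(P[:,:2]).vertices,:2]
    s=least_squares(lambda q:np.hypot(*(h-q[:2]).T)-q[2],[*h.mean(0),r],loss="soft_l1");return s.x.round(1),len(P)
def look(pic=None):
    c=ctrl.read_camera("wrist");W=fcloud(c);x,y,z=W[...,0],W[...,1],W[...,2];d=c["range_z"]>0
    n=d&(np.hypot(x-504,y-47)<60)
    s=ctrl.state();print(s["clock"],np.round(s["tool_pos"],1),np.round(s["orientation"],4),np.round(s["force"],1))
    for nm,lo,hi,ex in(("crown",126,134,26),("flange",88,96,30),("plinth",67,73,42)):
        m=n&(z>lo)&(z<hi)
        if m.sum()>20:print(nm,fit(W[m],ex),W[m][:,2].mean().round(1))
    m=d&(np.hypot(x-484.4,y-190.7)<16)&(z>60)&(z<72)
    if m.sum()>20:print("button",W[m].mean(0).round(1),fit(W[m],14))
    if pic:cv2.imwrite("pics/"+pic,c["frame"][:,:,::-1])
E
python3 -c "
from h import *
look('w1.png')
c=ctrl.read_camera('top');W=cloud(c);z=W[...,2];n=(np.hypot(W[...,0]-504,W[...,1]-47)<60)
for a,b,r in((122,136,24),(66,73,42)):print(fit(W[n&(z>a)&(z<b)],r))"
```

```text
4.2 [531.1 -24.1 200.8] [3.1415 0.     1.9467] [-0.7  0.2 -0.2]
crown (array([511.3,  31.2,  23.8]), 3035) 130.3
flange (array([511.4,  31.3,  28.4]), 368) 92.7
plinth (array([504.4,  48.8,  41.7]), 3322) 70.8
(array([510. ,  27.7,  21.9]), 135)
(array([503.6,  47. ,  40.6]), 94)
```

View pics/w1.png

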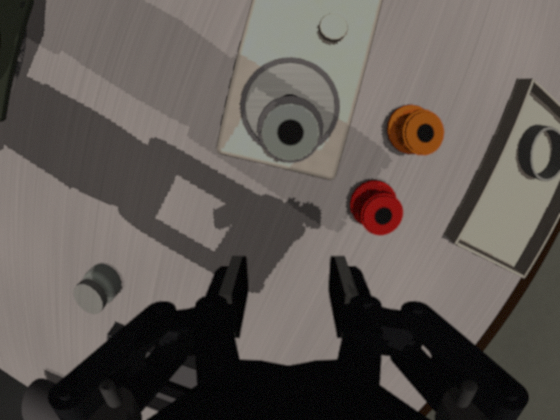

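The wrist picture shows the grey cyclone at (290,132) on the plinth at (290,103), with the fingertips at columns 240 and 340. So the push line is nearly aligned, 2 mm off. I'll descend behind it and approach.

```bash
python3 -m pendant '[{"jaw":0.05,"x":0,"y":2,"z":25,"roll":0},{"jaw":0.05,"x":0,"y":0,"z":25,"roll":0},{"jaw":0.05,"x":0,"y":0,"z":25,"roll":0},{"jaw":0.05,"x":0,"y":0,"z":25,"roll":0},{"jaw":0.05,"x":0,"y":0,"z":22,"roll":0},{"jaw":0.05,"x":7,"y":0,"z":0,"roll":0},{"jaw":0.05,"x":7,"y":0,"z":0,"roll":0},{"jaw":0.05,"x":0,"y":0,"z":0,"roll":0}]'
python3 -c "
from h import *
look('w2.png')"
```

```text
clock: 5.05
tool_pos: [528.5, -9.5, 80.2]
orientation: [3.14, 0.001, 1.946]
force: [0.6, 0.0, 0.1]
grip_width: 40.5
grasp_force: 0.0
5.1 [529.   -9.9  80.5] [3.1390e+00 1.6000e-03 1.9456e+00] [0.6 0.1 0.7]
crown (array([515.2,  20.4,  33.6]), 10659) 130.4
flange (array([511.2,  31.4,  28.4]), 1572) 92.7
plinth (array([504.3,  48.8,  41.7]), 8892) 70.8
```

View pics/w2.png

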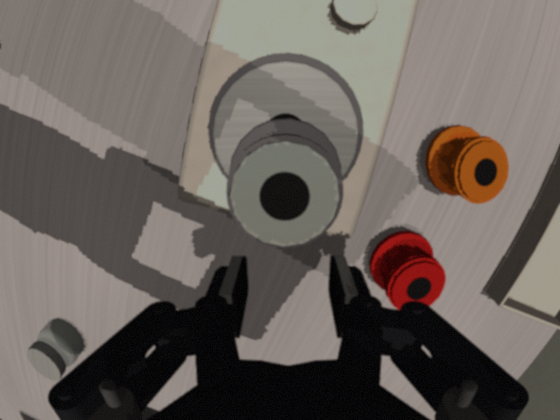

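```bash
python3 -m pendant '[{"jaw":0.05,"x":2,"y":-1,"z":2,"roll":0},{"jaw":0.05,"x":2,"y":0,"z":0,"roll":0},{"jaw":0.05,"x":2,"y":0,"z":0,"roll":0},{"jaw":0.05,"x":2,"y":0,"z":0,"roll":0},{"jaw":0.05,"x":2,"y":0,"z":0,"roll":0},{"jaw":0.05,"x":2,"y":0,"z":0,"roll":0},{"jaw":0.05,"x":2,"y":0,"z":0,"roll":0},{"jaw":0.05,"x":2,"y":0,"z":0,"roll":0}]'
python3 -c "
from h import *
look()"
```

```text
clock: 5.9
tool_pos: [521.0, 4.3, 76.7]
orientation: [-3.142, -0.0, 1.944]
force: [-0.8, 0.2, 0.6]
grip_width: 40.4
grasp_force: 0.0
5.95 [520.8   4.6  76.7] [-3.1413e+00 -4.0000e-04  1.9444e+00] [0.6 0.5 1. ]
crown (array([514.5,  20. ,  34.4]), 10439) 130.4
flange (array([511.1,  31.3,  28.8]), 2393) 92.6
plinth (array([504.4,  48.6,  41.8]), 9263) 70.8
```

```bash
python3 -m pendant '[{"jaw":0.05,"x":1,"y":0,"z":0,"roll":0},{"jaw":0.05,"x":1,"y":0,"z":0,"roll":0},{"jaw":0.05,"x":1,"y":0,"z":0,"roll":0},{"jaw":0.05,"x":1,"y":0,"z":0,"roll":0},{"jaw":0.05,"x":1,"y":0,"z":0,"roll":0},{"jaw":0.05,"x":1,"y":0,"z":0,"roll":0},{"jaw":0.05,"x":1,"y":0,"z":0,"roll":0},{"jaw":0.05,"x":1,"y":0,"z":0,"roll":0}]'
python3 -c "
from h import *
look('w3.png')"
```

```text
clock: 6.75
tool_pos: [518.1, 11.7, 76.8]
orientation: [3.142, 0.0, 1.944]
force: [1.0, -0.0, 0.6]
grip_width: 40.3
grasp_force: 0.0
6.8 [518.   11.8  76.8] [-3.1415e+00 -2.0000e-04  1.9442e+00] [ 0.4 -0.1 -0.3]
crown (array([513.7,  23.3,  31.3]), 9802) 130.4
flange (array([511.2,  31.5,  28.8]), 2666) 92.6
plinth (array([504.3,  48.8,  41.6]), 9308) 70.8
```

View pics/w3.png

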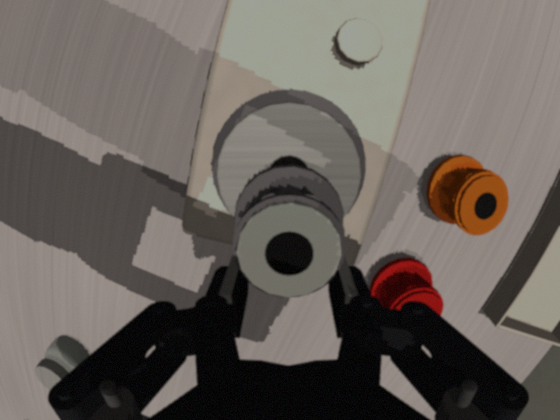

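The picture shows the crown (290,250) close to the fingers at (230,285) and (350,285), and no contact yet. Before going on I'll check from depth whether the fingers would meet the flange or the crown first.

```bash
python3 -c "
from h import *
c=ctrl.read_camera('wrist');s=ctrl.state();W=fcloud(c);R=Ro.from_euler('xyz',s['orientation']).as_matrix()
T=(W-np.array(s['tool_pos']))@R
dark=(c['frame'].max(-1)<45)&(c['range_z']>0)
for h in range(0,75,6):
  o=[h]
  for sg in(-1,1):
    m=dark&(abs(-T[...,2]-h)<3)&(T[...,1]*sg>8)&(T[...,1]*sg<60)&(T[...,0]<25)&(T[...,0]>-40)
    if m.sum()>3:o.append((m.sum(),np.percentile(T[m][:,0],[2,98]).round(1).tolist(),np.percentile(T[m][:,1],[2,98]).round(1).tolist()))
  print(o)
P=np.array([511.2,31.4,88]);print((P-np.array(s['tool_pos']))@R)
"
```

```text
[0]
[6]
[12]
[18, (np.int64(11), [22.6, 24.9], [-24.5, -22.9])]
[24]
[30]
[36, (np.int64(22), [-10.9, 8.8], [-30.4, -19.8]), (np.int64(7), [-8.0, -4.6], [20.5, 20.7])]
[42, (np.int64(108), [-9.8, 11.1], [-32.4, -19.9]), (np.int64(74), [-8.6, 7.0], [20.6, 32.7])]
[48, (np.int64(239), [-9.1, 15.9], [-33.0, -19.0]), (np.int64(131), [-7.5, 10.6], [19.2, 33.5])]
[54, (np.int64(316), [-8.6, 22.2], [-33.0, -8.2]), (np.int64(301), [-6.4, 24.3], [8.1, 33.6])]
[60, (np.int64(296), [-9.8, 11.4], [-33.2, -19.8]), (np.int64(243), [-8.3, 11.2], [20.4, 33.9])]
[66, (np.int64(283), [-8.3, 11.4], [-32.3, -19.7]), (np.int64(251), [-7.1, 11.2], [20.3, 32.2])]
[72, (np.int64(408), [-9.3, 12.0], [-35.4, -19.9]), (np.int64(391), [-9.7, 12.1], [20.4, 34.0])]
[ 20.82049137   0.79394732 -11.22221103]
```

```bash
python3 -c "
from h import *
s=ctrl.state()
c=ctrl.read_camera('wrist');W=fcloud(c);z=W[...,2];g=c['frame'].max(-1)
m=(abs(z-130.4)<1.5)&(g>70)&(np.hypot(W[...,0]-508,W[...,1]-38)<45);print('crown',fit(W[m],24),W[m].mean(0))
u,v=290,250;print('hole',W[v,u],g[v,u],'tip img rows')
A=np.c_[W[m][:,:2],np.ones(m.sum())];print('tilt',np.linalg.lstsq(A,W[m][:,2],rcond=None)[0])
m=(abs(z-92.5)<1.5)&(np.hypot(W[...,0]-508,W[...,1]-38)<40);print('fl',fit(W[m],29))
c=ctrl.read_camera('scene');W=cloud(c);z=W[...,2];m=(z>122)&(z<134)&(np.hypot(W[...,0]-508,W[...,1]-38)<40)&(c['frame'].max(-1)>60)
print('scene crown',fit(W[m],24))
cv2.imwrite('pics/s3.png',cv2.resize(c['frame'][150:260,220:380],(800,550),interpolation=2)[:,:,::-1])
"
```

```text
crown (array([511.4,  31.1,  22. ]), 5881) [510.46706249  32.82099658 130.74917356]
hole [511.06501847  32.7430622  130.79206675] 12 tip img rows
tilt [ 4.43498116e-04 -3.34644527e-04  1.30533766e+02]
fl (array([511.1,  31.5,  28.7]), 2501)
scene crown (array([514.2,  32.9,  24.9]), 143)
```

View pics/s3.png

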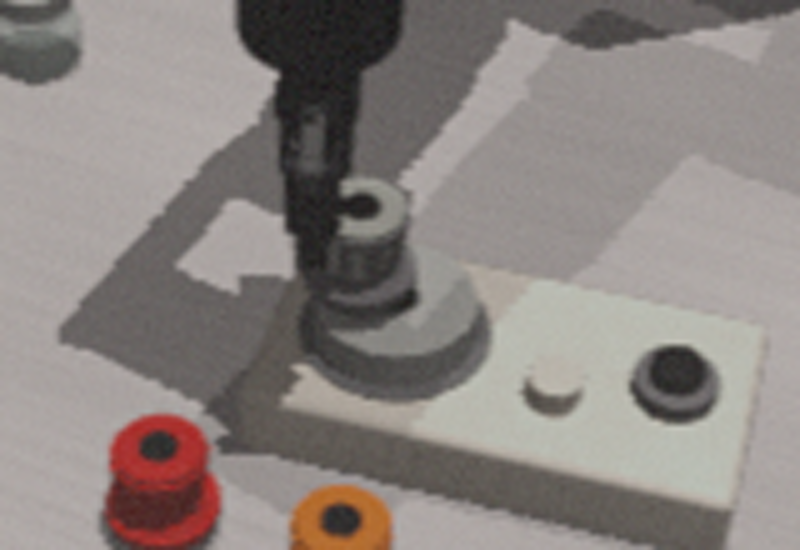

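The cyclone hasn't moved, and the fingers are right beside the crown (scene crop: fingertip at (315,270), crown at (370,205)). I'll back off and measure the real fingertips.

```bash
python3 -m pendant '[{"jaw":0.05,"x":-5,"y":0,"z":0,"roll":0},{"jaw":0.05,"x":-10,"y":0,"z":0,"roll":0},{"jaw":0.05,"x":-10,"y":0,"z":0,"roll":0},{"jaw":0.05,"x":-10,"y":0,"z":0,"roll":0},{"jaw":0.05,"x":0,"y":0,"z":0,"roll":0},{"jaw":0.05,"x":0,"y":0,"z":0,"roll":0},{"jaw":0.05,"x":0,"y":0,"z":0,"roll":0},{"jaw":0.05,"x":0,"y":0,"z":0,"roll":0}]'
cat > tips.py <<'E'
from h import *
c=ctrl.read_camera('wrist');s=ctrl.state();W=fcloud(c);R=Ro.from_euler('xyz',s['orientation']).as_matrix()
T=(W-np.array(s['tool_pos']))@R
for h in range(-3,40,3):
  o=[h]
  for sg in(-1,1):
    m=(c['range_z']>0)&(abs(-T[...,2]-h)<1.5)&(T[...,1]*sg>-3)&(T[...,1]*sg<50)&(abs(T[...,0])<17)
    if m.sum()>3:o.append((m.sum(),np.percentile(T[m][:,0],[2,98]).round(1).tolist(),np.percentile(T[m][:,1],[2,98]).round(1).tolist()))
  print(o)
look()
E
python3 tips.py
```

```text
clock: 7.75
tool_pos: [530.6, -20.6, 76.7]
orientation: [-3.141, -0.0, 1.945]
force: [0.2, 0.4, 0.7]
grip_width: 40.4
grasp_force: 0.0
[-3]
[0]
[3]
[6]
[9]
[12]
[15]
[18]
[21]
[24]
[27]
[30]
[33, (np.int64(18), [-9.4, 8.1], [-20.1, -19.7]), (np.int64(17), [-9.0, 6.4], [20.3, 20.6])]
[36, (np.int64(44), [-9.6, 10.7], [-25.4, -19.7]), (np.int64(38), [-9.6, 10.5], [20.3, 26.6])]
[39, (np.int64(93), [-10.6, 11.1], [-31.6, -19.7]), (np.int64(84), [-10.0, 11.1], [20.4, 30.9])]
7.85 [530.8 -20.7  76.8] [-3.1415e+00 -1.0000e-04  1.9446e+00] [-0.1 -0.2 -0.2]
crown (array([511.3,  30.9,  24. ]), 11545) 130.4
flange (array([511.3,  30.9,  28.9]), 984) 92.7
plinth (array([504.3,  48.7,  41.8]), 8838) 70.8
```

```bash
python3 -c "
from h import *
c=ctrl.read_camera('scene')
for p in ([536.6,19.2],[499.4,4.4]):
  for z in(77,85,95,105,112):
    q=rot(c).T@(np.array([*p,z])-np.array(c['eye']));print(p,z,(np.array(pix(q,c))-[220,150])*5)
W=cloud(c);z=W[...,2];s=ctrl.state();T=(W-np.array(s['tool_pos']))@Ro.from_euler('xyz',s['orientation']).as_matrix()
m=(abs(T[...,0])<13)&(T[...,1]>10)&(T[...,1]<45)&(T[...,2]<10)&(T[...,2]>-70)
print(np.sort(-T[m][:,2])[:40].round(0)); print(T[m][np.argsort(-T[m][:,2])][:6].round(1))
"
```

```text
[536.6, 19.2] 77 [315 305]
[536.6, 19.2] 85 [315 295]
[536.6, 19.2] 95 [315 280]
[536.6, 19.2] 105 [315 265]
[536.6, 19.2] 112 [315 255]
[499.4, 4.4] 77 [320 250]
[499.4, 4.4] 85 [320 240]
[499.4, 4.4] 95 [320 225]
[499.4, 4.4] 105 [320 210]
[499.4, 4.4] 112 [320 200]
[33. 34. 35. 35. 38. 38. 39. 40. 40. 40. 40. 40. 40. 41. 41. 41. 42. 42.
 43. 43. 44. 44. 44. 44. 44. 45. 45. 46. 46. 47. 47. 48. 48. 48. 48. 48.
 48. 50. 50. 50.]
[[ -7.7  26.1 -32.9]
 [  9.4  26.4 -34.1]
 [ 11.8  26.7 -34.6]
 [ -7.7  25.2 -35.3]
 [  9.5  26.6 -37.7]
 [ -4.6  31.5 -38.2]]
```

Both cameras put the finger ends about 33 mm behind the reported TCP at this opening, so they were passing over the flange. I'll lower them behind the plinth and check again.

```bash
python3 -m pendant '[{"jaw":0.05,"x":0,"y":0,"z":5,"roll":0},{"jaw":0.05,"x":0,"y":0,"z":5,"roll":0},{"jaw":0.05,"x":0,"y":0,"z":5,"roll":0},{"jaw":0.05,"x":0,"y":0,"z":5,"roll":0},{"jaw":0.05,"x":0,"y":0,"z":5,"roll":0},{"jaw":0.05,"x":0,"y":0,"z":0,"roll":0},{"jaw":0.05,"x":0,"y":0,"z":0,"roll":0},{"jaw":0.05,"x":0,"y":0,"z":0,"roll":0}]'
sed -i 's/range(-3,40,3)/(27,30,33,36,42,50,60,70,75,80,85,90,100)/' tips.py; python3 tips.py
```

```text
clock: 8.7
tool_pos: [531.2, -21.1, 52.0]
orientation: [3.141, 0.0, 1.944]
force: [0.9, -0.2, -0.4]
grip_width: 40.6
grasp_force: 0.0
[27]
[30]
[33, (np.int64(19), [-9.3, 6.4], [-20.1, -19.6]), (np.int64(14), [-9.2, 6.4], [20.4, 20.8])]
[36, (np.int64(44), [-9.1, 10.7], [-25.9, -19.7]), (np.int64(44), [-8.5, 10.7], [20.3, 24.8])]
[42, (np.int64(108), [-10.4, 11.1], [-31.9, -19.7]), (np.int64(109), [-9.7, 11.2], [20.4, 32.3])]
[50, (np.int64(142), [-9.8, 11.0], [-33.0, -19.8]), (np.int64(131), [-9.7, 11.1], [20.4, 33.6])]
[60, (np.int64(149), [-9.9, 11.3], [-33.1, -19.8]), (np.int64(160), [-10.1, 11.2], [20.4, 33.8])]
[70, (np.int64(335), [-10.6, 11.2], [-25.8, -19.8]), (np.int64(339), [-10.5, 11.0], [20.4, 26.3])]
[75, (np.int64(150), [0.9, 13.3], [-40.8, -21.4]), (np.int64(164), [1.0, 13.2], [21.9, 41.3])]
[80, (np.int64(368), [5.9, 13.6], [-48.9, -21.9]), (np.int64(366), [6.1, 13.4], [22.1, 48.2])]
[85, (np.int64(631), [-10.4, 13.5], [-48.7, -20.3]), (np.int64(624), [-10.3, 13.6], [20.9, 49.0])]
[90, (np.int64(907), [-10.5, 12.3], [-49.4, -19.9]), (np.int64(933), [-10.3, 12.3], [20.7, 49.4])]
[100, (np.int64(472), [-11.6, 16.9], [-49.5, -16.3]), (np.int64(480), [-11.4, 16.9], [16.8, 49.4])]
8.8 [531.2 -21.1  52.1] [3.1410e+00 4.0000e-04 1.9441e+00] [0.1 0.5 0.5]
crown (array([511.3,  30.9,  24.1]), 17310) 130.5
flange (array([511.1,  31.6,  28.2]), 1174) 92.7
plinth (array([504.2,  48.7,  41.7]), 11478) 70.8
```

```bash
python3 -m pendant '[{"jaw":0.05,"x":4,"y":0.5,"z":4,"roll":0},{"jaw":0.05,"x":5,"y":0,"z":0,"roll":0},{"jaw":0.05,"x":5,"y":0,"z":0,"roll":0},{"jaw":0.05,"x":4,"y":0,"z":0,"roll":0},{"jaw":0.05,"x":2,"y":0,"z":0,"roll":0},{"jaw":0.05,"x":2,"y":0,"z":0,"roll":0},{"jaw":0.05,"x":2,"y":0,"z":0,"roll":0},{"jaw":0.05,"x":2,"y":0,"z":0,"roll":0}]'
python3 -c "
from h import *
look()"
```

```text
clock: 9.6
tool_pos: [522.0, 3.2, 47.9]
orientation: [3.141, 0.001, 1.944]
force: [-0.4, -1.6, -0.0]
grip_width: 40.7
grasp_force: 0.5
9.65 [521.9   3.5  47.9] [3.1414e+00 4.0000e-04 1.9442e+00] [ 0.3 -1.  -0.1]
crown (array([519.2,  10.2,  46.6]), 16907) 130.4
flange (array([513.4,  24.4,  35.9]), 3639) 92.6
plinth (array([504.3,  48.7,  41.7]), 12637) 70.8
```

```bash
python3 -m pendant '[{"jaw":0.05,"x":1.5,"y":0,"z":0,"roll":0},{"jaw":0.05,"x":1.5,"y":0,"z":0,"roll":0},{"jaw":0.05,"x":1.5,"y":0,"z":0,"roll":0},{"jaw":0.05,"x":1.5,"y":0,"z":0,"roll":0},{"jaw":0.05,"x":1.5,"y":0,"z":0,"roll":0},{"jaw":0.05,"x":1.5,"y":0,"z":0,"roll":0},{"jaw":0.05,"x":1.5,"y":0,"z":0,"roll":0},{"jaw":0.05,"x":0,"y":0,"z":0,"roll":0}]'
sed -i 's/^    n=d&(np.hypot(x-504,y-47)<60)/    s=ctrl.state();T=(W-np.array(s["tool_pos"]))@Ro.from_euler("xyz",s["orientation"]).as_matrix()\n    n=d\&(np.hypot(x-504,y-47)<60)\&((T[...,0]>14.5)|(abs(T[...,1])<15))/' h.py
python3 -c "
from h import *
look()"
```

```text
clock: 10.45
tool_pos: [518.0, 13.4, 47.8]
orientation: [3.142, -0.0, 1.944]
force: [-0.7, -0.9, 1.0]
grip_width: 40.6
grasp_force: 0.3
10.5 [518.   13.4  47.8] [-3.1416e+00 -3.0000e-04  1.9443e+00] [ 0.3 -0.8  0.8]
crown (array([506.8,  42.5,  24.1]), 14810) 130.4
flange (array([506.6,  43.2,  28.4]), 3579) 92.6
plinth (array([504.1,  48.8,  41.6]), 9095) 70.8
```

```bash
python3 -m pendant '[{"jaw":0.05,"x":1,"y":0,"z":0,"roll":0},{"jaw":0.05,"x":1,"y":0,"z":0,"roll":0},{"jaw":0.05,"x":1,"y":0,"z":0,"roll":0},{"jaw":0.05,"x":1,"y":0,"z":0,"roll":0},{"jaw":0.05,"x":1,"y":0,"z":0,"roll":0},{"jaw":0.05,"x":1,"y":0,"z":0,"roll":0},{"jaw":0.05,"x":0.2,"y":0,"z":0,"roll":0},{"jaw":0.05,"x":0,"y":0,"z":0,"roll":0}]'
python3 -c "
from h import *
look()"
```

```text
clock: 11.3
tool_pos: [515.8, 19.0, 47.8]
orientation: [3.142, -0.0, 1.944]
force: [0.5, -1.1, 0.7]
grip_width: 40.5
grasp_force: 0.5
11.35 [515.8  19.   47.8] [-3.1416e+00 -1.0000e-04  1.9442e+00] [ 0.  -1.5  0.5]
crown (array([504.7,  48. ,  24.1]), 14771) 130.4
flange (array([504.3,  48.7,  28.4]), 3581) 92.6
plinth (array([504.3,  48.7,  41.7]), 7219) 70.7
```

Centred to under 1 mm. I'll back straight out, rise, and check.

```bash
python3 -m pendant '[{"jaw":0.05,"x":-2,"y":0,"z":0,"roll":0},{"jaw":0.05,"x":-5,"y":0,"z":0,"roll":0},{"jaw":0.05,"x":-10,"y":0,"z":0,"roll":0},{"jaw":0.05,"x":-20,"y":0,"z":0,"roll":0},{"jaw":0.05,"x":-20,"y":0,"z":0,"roll":0},{"jaw":0.05,"x":-5,"y":0,"z":-20,"roll":0},{"jaw":0.05,"x":0,"y":0,"z":-40,"roll":0},{"jaw":0.05,"x":0,"y":0,"z":-40,"roll":0}]'
python3 -m pendant '[{"jaw":1,"x":0,"y":0,"z":-40,"roll":0},{"jaw":1,"x":0,"y":0,"z":0,"roll":0},{"jaw":1,"x":0,"y":0,"z":0,"roll":0},{"jaw":1,"x":0,"y":0,"z":0,"roll":0},{"jaw":1,"x":0,"y":0,"z":0,"roll":0},{"jaw":1,"x":0,"y":0,"z":0,"roll":0},{"jaw":1,"x":0,"y":0,"z":0,"roll":0},{"jaw":1,"x":0,"y":0,"z":0,"roll":0}]'
sed -i 's/(27,30/(-3,0,3,6,9,12,15,18,21,24,27,30/' tips.py; python3 tips.py
python3 -c "
from h import *
c=ctrl.read_camera('wrist');cv2.imwrite('pics/w4.png',c['frame'][:,:,::-1])"
```

```text
clock: 12.15
tool_pos: [537.6, -39.7, 147.8]
orientation: [-3.139, -0.002, 1.943]
force: [1.3, -0.4, -0.2]
grip_width: 40.4
grasp_force: 0.0
clock: 12.95
tool_pos: [538.1, -38.7, 187.2]
orientation: [-3.141, -0.001, 1.944]
force: [0.1, -0.2, -0.1]
grip_width: -0.1
grasp_force: 0.0
[-3]
[0]
[3]
[6]
[9]
[12]
[15]
[18]
[21]
[24]
[27]
[30]
[33, (np.int64(5), [9.8, 10.2], [-6.3, 2.6])]
[36, (np.int64(52), [5.9, 11.1], [-10.7, 2.1]), (np.int64(54), [6.1, 11.1], [-2.6, 11.0])]
[42, (np.int64(100), [6.6, 11.1], [-12.3, 3.0]), (np.int64(111), [6.2, 11.1], [-2.8, 13.5])]
[50, (np.int64(117), [6.2, 11.3], [-12.9, 2.7]), (np.int64(108), [6.2, 11.4], [-2.7, 13.3])]
[60, (np.int64(143), [6.2, 11.5], [-12.7, 2.7]), (np.int64(147), [6.3, 11.5], [-2.6, 13.5])]
[70, (np.int64(255), [-10.0, 12.1], [-10.4, 2.2]), (np.int64(256), [-10.0, 12.0], [-1.7, 10.7])]
[75, (np.int64(303), [-5.2, 13.5], [-25.8, 2.4]), (np.int64(311), [-5.1, 13.6], [-2.3, 26.3])]
[80, (np.int64(554), [-9.0, 13.4], [-32.0, 2.8]), (np.int64(580), [-9.0, 13.4], [-2.8, 32.4])]
[85, (np.int64(763), [-8.7, 13.0], [-35.7, 2.9]), (np.int64(766), [-8.7, 13.1], [-2.5, 35.9])]
[90, (np.int64(725), [-8.8, 12.4], [-39.3, -3.3]), (np.int64(733), [-8.9, 12.5], [3.5, 39.9])]
[100, (np.int64(802), [-8.8, 16.9], [-46.9, -4.0]), (np.int64(819), [-8.6, 16.9], [4.4, 47.3])]
13.05 [538.3 -38.7 187.5] [-3.1412e+00 -2.0000e-04  1.9443e+00] [0.  0.2 1. ]
crown (array([504.9,  48.2,  23.9]), 3490) 130.4
flange (array([504.8,  48.1,  28.7]), 316) 92.5
plinth (array([504.5,  48.5,  41.7]), 2912) 70.7
```

View pics/w4.png

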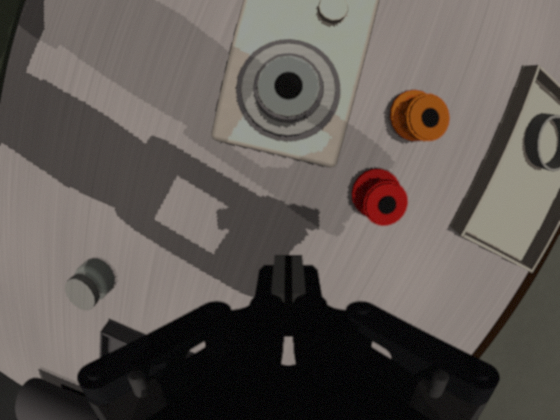

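Cyclone (289,87) stands concentric on the plinth (288,90), within about 0.5 mm. Next, toward the button, first looking down on it.

```bash
python3 -m pendant '[{"jaw":1,"x":22,"y":5,"z":0,"roll":0},{"jaw":1,"x":22,"y":5,"z":0,"roll":0},{"jaw":1,"x":22,"y":5,"z":0,"roll":0},{"jaw":1,"x":22,"y":5,"z":0,"roll":0},{"jaw":1,"x":22,"y":5,"z":0,"roll":0},{"jaw":1,"x":22,"y":5,"z":0,"roll":0},{"jaw":1,"x":22,"y":4,"z":0,"roll":0},{"jaw":1,"x":0,"y":0,"z":0,"roll":0}]'
python3 -c "
from h import *
look()
c=ctrl.read_camera('wrist');W=fcloud(c);g=c['frame'].max(-1)
for r in ctrl.recognise(c,'fan_button_top')[:2]:print(r['confidence'],world(r['point'],c))
q=W[(np.hypot(W[...,0]-484.5,W[...,1]-191.5)<30)&(W[...,2]>49)&(W[...,2]<72)];print('z hist',np.histogram(q[:,2],range(49,73,2)))
t=q[q[:,2]>65];print('button',fit(t,14),t[:,2].mean());print('collar',fit(q,22))
s=ctrl.state();B=fit(t,14)[0][:2];R=Ro.from_euler('xyz',s['orientation']).as_matrix();print((np.array([*B,67])-np.array(s['tool_pos']))@R)"
```

```text
clock: 13.9
tool_pos: [513.3, 119.2, 187.9]
orientation: [3.141, -0.001, 1.947]
force: [-0.3, -1.1, 0.5]
grip_width: -0.1
grasp_force: 0.0
13.95 [513.7 117.9 187.9] [3.1415e+00 4.0000e-04 1.9466e+00] [ 0.6  0.5 -0.2]
flange (array([513.6,  63.1,  12.1]), 114) 92.1
plinth (array([522.6,  69. ,  15.8]), 573) 70.6
button [485.4 192.4  67.5] (array([485.4, 192.3,  13.6]), 716)
0.95 [480.98279903 193.47400074  67.12390282]
z hist (array([  0,   0,   1, 144, 776,  45,   0,   8, 169, 499,  34]), array([49, 51, 53, 55, 57, 59, 61, 63, 65, 67, 69, 71]))
button (array([485.4, 192.4,  13.5]), 702) 67.57470098010096
collar (array([485.5, 192.5,  21.5]), 1676)
[ 81.10596094   0.94414326 120.82545127]
```

```bash
python3 -m pendant '[{"jaw":1,"x":40,"y":0.5,"z":0,"roll":0},{"jaw":1,"x":40,"y":0.5,"z":0,"roll":0},{"jaw":1,"x":0,"y":0,"z":35,"roll":0},{"jaw":1,"x":0,"y":0,"z":35,"roll":0},{"jaw":1,"x":0,"y":0,"z":35,"roll":0},{"jaw":1,"x":0,"y":0,"z":30,"roll":0},{"jaw":1,"x":0,"y":0,"z":8,"roll":0},{"jaw":1,"x":0,"y":0,"z":0,"roll":0}]'
python3 -m pendant '[{"jaw":1,"x":0,"y":0,"z":2,"roll":0},{"jaw":1,"x":0,"y":0,"z":2,"roll":0},{"jaw":1,"x":0,"y":0,"z":2,"roll":0},{"jaw":1,"x":0,"y":0,"z":2,"roll":0},{"jaw":1,"x":0,"y":0,"z":2,"roll":0},{"jaw":1,"x":0,"y":0,"z":2,"roll":0},{"jaw":1,"x":0,"y":0,"z":0,"roll":0},{"jaw":1,"x":0,"y":0,"z":0,"roll":0}]'
```

```text
clock: 14.85
tool_pos: [484.8, 190.8, 43.6]
orientation: [-3.138, -0.0, 1.943]
force: [0.7, 0.3, -0.4]
grip_width: -0.0
grasp_force: 0.0
clock: 15.65
tool_pos: [486.3, 192.0, 33.3]
orientation: [3.14, 0.0, 1.944]
force: [1.2, 0.4, 3.0]
grip_width: -0.2
grasp_force: 1.6
```

```bash
python3 -m pendant '[{"jaw":1,"x":0,"y":0,"z":1,"roll":0},{"jaw":1,"x":0,"y":0,"z":1,"roll":0},{"jaw":1,"x":0,"y":0,"z":1,"roll":0},{"jaw":1,"x":0,"y":0,"z":1,"roll":0},{"jaw":1,"x":0,"y":0,"z":0,"roll":0},{"jaw":1,"x":0,"y":0,"z":0,"roll":0},{"jaw":1,"x":0,"y":0,"z":0,"roll":0},{"jaw":1,"x":0,"y":0,"z":0,"roll":0}]'
```

```text
clock: 16.45
tool_pos: [486.3, 192.1, 30.4]
orientation: [3.141, 0.0, 1.944]
force: [-3.6, -0.9, 12.9]
grip_width: -0.1
grasp_force: 6.5
```

12.9 N, well over the 5 N for full travel, and the tool stopped short of its command, so the button is bottomed. Withdrawing.

```bash
python3 -m pendant '[{"jaw":1,"x":0,"y":0,"z":-2,"roll":0},{"jaw":1,"x":0,"y":0,"z":-4,"roll":0},{"jaw":1,"x":0,"y":0,"z":-10,"roll":0},{"jaw":1,"x":0,"y":0,"z":-30,"roll":0},{"jaw":1,"x":0,"y":0,"z":-40,"roll":0},{"jaw":1,"x":0,"y":0,"z":-40,"roll":0},{"jaw":1,"x":0,"y":0,"z":-30,"roll":0},{"jaw":1,"x":0,"y":0,"z":0,"roll":0}]'
python3 -m pendant '[{"jaw":1,"x":-40,"y":0,"z":0,"roll":0},{"jaw":1,"x":-40,"y":0,"z":0,"roll":0},{"jaw":1,"x":-40,"y":0,"z":0,"roll":0},{"jaw":1,"x":-40,"y":0,"z":0,"roll":0},{"jaw":1,"x":-30,"y":0,"z":0,"roll":0},{"jaw":1,"x":-20,"y":0,"z":0,"roll":0},{"jaw":1,"x":0,"y":0,"z":0,"roll":0},{"jaw":1,"x":0,"y":0,"z":0,"roll":0}]'
python3 -c "
from h import *
look('w5.png')"
```

```text
clock: 17.25
tool_pos: [488.6, 192.6, 190.1]
orientation: [3.133, 0.001, 1.944]
force: [0.5, -0.4, 0.2]
grip_width: -0.1
grasp_force: 0.0
clock: 18.05
tool_pos: [560.9, -3.4, 183.3]
orientation: [-3.139, -0.002, 1.943]
force: [-0.4, 0.6, -0.1]
grip_width: 0.0
grasp_force: 0.0
18.1 [560.9  -2.9 183.6] [-3.1392e+00 -2.1000e-03  1.9443e+00] [-0.4 -0.1 -0.4]
crown (array([505. ,  48. ,  23.9]), 3490) 130.4
flange (array([505.1,  48.3,  28.6]), 583) 92.6
plinth (array([504.2,  48.6,  41.6]), 2636) 70.7
```

View pics/w5.png

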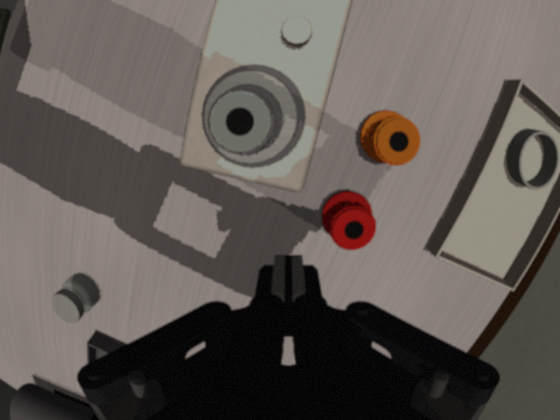

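The cyclone still stands centred, with its axis within 1 mm of the plinth's. The screw cap (297,30) has not been disturbed and the arm is clear of everything.

```bash
python3 -c "
from rig import ctrl
print(ctrl.sign_off())"
```

```text
the job is handed in; nothing more can be done
None
```

The job is handed in: the last camera check put the cyclone upright and within about 1 mm of the plinth's centre, the button took 12.9 N (5 N is full travel) and I then drew the arm clear of it, but I did not look to confirm that it had come back up.

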